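# Release the bench hoist's pawl and ease its drum back until the platform rests

## Task

Lower the bench hoist's platform onto the rubber-faced packing block under it. First wind the orange crank on a little (counter-clockwise) to take the drum off the red pawl, then flick the pawl's upright tab over so that it stays off the ratchet, without forcing it; then ease the crank slowly back clockwise until you feel the platform sit firmly on the block, stop there without driving it down hard, and let go. Leave the hammer, the pot and the steel offcut where they are.

Things in the scene. Friction and masses are not known exactly. Their poses are not given: they have to be found in the camera images.
- winch: blue bench hoist on a dark steel base plate, bolted down. Origin on the bench top under the drum's upright axis; x across the base, y (its left) along the base from the drum to the lift platform, z up; its yaw varies. The base plate is 12 mm thick; the blue block under the drum is 140 x 140 mm and ends 36 mm above the bench. Round the drum stands a steel ratchet wheel, 92 mm across, 62 to 74 mm above the bench
- drum_axis (a point): point on the drum's upright axis, 88 mm above the bench, at the top face of the crank arm; axes as the winch
- crank_grip (a point): centre of the crank's upright orange grip, a fixed round post 18 mm across that stands from 88 to 138 mm above the bench (this point is at 120 mm), 85 mm from the drum axis; the yellow crank arm under it is 18 mm wide, 80 to 88 mm above the bench. It lies 35 deg clockwise from the winch's x axis at crank angle 0
- crank (a joint): angle of crank and drum in rad: 0 at the start, where the drum hangs on the pawl; grows counter-clockwise seen from above, which raises the platform 25 mm per rad, and falls clockwise, which lowers it. Drum friction holds the crank wherever it is left. At the grip it takes about 11 to 16 N to raise and 2 to 6 N to lower. The ratchet has a tooth every 0.63 rad; about 0.2 to 0.4 rad forward of 0 the pawl is free
- pawl (a joint): angle of the red pawl in rad: 0 engaged, 0.62 fully off; grows clockwise seen from above. Its over-centre spring presses it in below 0.34 and holds it off above. While the drum hangs on it, it is jammed and does not move; once the drum is wound forward 2 to 3 N at the tab flicks it. It bears no more than 20 N at the tab
- pawl_tab (a point): the pawl's upright red tab, a round post 12 mm across from 63 to 111 mm above the bench (this point at 99 mm), 37 mm from the pawl's pivot. To flick the pawl off, push the tab clockwise about the pivot: engaged it points 20 deg to the left (counter-clockwise) of the winch's x axis as seen from the pivot, fully off 15 deg to the right of it
- pawl_pivot (a point): point on the pawl's upright pivot axis, 99 mm above the bench, 44 mm along x and 56 mm along y of the winch from the drum axis; the bracket and pawl there end at 82 mm
- platform: yellow lift platform, 150 x 150 mm, with a grey motor bolted on it, driven by the drum; origin at the centre of its underside, 85 mm above the bench at crank angle 0. It must not bear on the block under it with more than 70 N (about 20 N at the crank grip, or some 15 mm of grip travel beyond first touch)
- hammer: bystander: hammer with wooden handle, 260 mm long, lying on the bench beside the drum; origin under its middle
- pot: bystander: yellow pot, 90 mm across and 85 mm high, on the bench beyond the drum; origin under its middle
- offcut: bystander: steel angle offcut, 90 x 40 x 40 mm, on the bench beyond the hoist; origin under its middle
- block_place (a point): point on the bench under the centre of the packing block, below the platform. The block is wood, 90 x 90 mm, topped by a black rubber buffer that yields about 1 mm per 15 N. Its top is anywhere from 40 to 60 mm above the bench; that height is not measured. So the platform lands at a crank angle between -1.85 and -1.0: feel for it

How it is judged:
On the way, in this order (a step that is already met when the one before it is completed fails the run):
1. the crank is wound forward, taking the drum off the pawl (value of joint crank above 0.08 rad), for 0.1 s.
2. the pawl is flicked fully off with the platform still up (value of joint pawl above 0.5 rad and value of joint crank above -0.1 rad), for 0.2 s.
At the end, for the whole second after the job is handed in: the platform bears on the packing block with at least 2 N, the crank is at rest (below 0.05 rad/s) and past -0.8 rad, and the pawl stands off the ratchet (above 0.5 rad) (contact force between platform and anything else above 2 N and value of joint crank below -0.8 rad and value of joint pawl above 0.5 rad and velocity of joint crank between -0.05 and 0.05 rad/s); the robot touches nothing.
It fails at once if the pawl is forced: more than 20 N between the robot and the pawl (contact force between any of the fingers, the arm and pawl above 20 N).
It fails at once if the platform is driven or dropped onto its block: more than 70 N on it (contact force between platform and anything else above 70 N).
It fails at once if the drum runs back faster than 2 rad/s (velocity of joint crank below -2 rad/s).
It fails at once if the hammer, the pot or the offcut is moved more than 30 mm (distance of any of hammer, pot, offcut from where it was at the start of the episode above 0.03 m).
It also fails if it takes over 72 s, if anything falls off the work surface, if the arm or the gripper's body presses on something with over 40 N, if the wrist force passes 120 N, or if a joint passes its speed limit or range.

## Robot

A 6-joint arm with a two-finger parallel gripper is mounted at the origin on the work surface. World frame = base frame: x ahead of the robot, y to its left, z up, the work surface at z = 0. Lengths are in m, angles in rad, forces in N, time in s.
With the tool pointing down it reaches from about 0.375 to 0.975 m from the base axis. Payload 3.8 kg.
Tool frame: the origin (TCP) lies at the very end of the fingers, on their centre line; the grasp point (between the pads) lies 19 mm behind it; z points along the fingers, y is the line along which they close (so a half turn about z gives the same grasp; the last joint's range is limited). The gripper opens to 85 mm and grips with 20 to 120 N. Pads are 22 mm wide; open, the fingers measure 114 mm over their backs; the gripper's body (76 mm by 85 mm) begins 54 mm behind the grasp point. The pads swing forward as they close: fully open they stand 13 mm farther back than shut.
Start: joints at [1.28, 0.264, 1.604, -0, 1.274, -0.037], TCP at [0.169, 0.653, 0.231] pointing down, gripper open.
Joint ranges: [-2.63, 2.63], [-0.94, 2.18], [0.31, 2.57], [-1.31, 4.45], [0, 2.66], [-2.55, 2.55]. Speed limits (rad/s): [2.57, 2.57, 3.14, 3.14, 3.14, 3.14].

## Interface

Orientations are given as a rotation vector (axis times angle).
In Python, from workcell import read_state, read_camera, calibration, finish_job gives the robot as it stands.
- The arm moves only by the tool step_arm, never from a script. Its argument "commands" is a list of rows, each an object of numbers: "fingers": the gripper's target within -1 to 1 (shut at 1, half-way at 0, fully open at -1); "dx", "dy", "dz": the shift along the tool's x, y, z in m; "roll": the turn about the tool's z in degrees. In form: [{"fingers": .., "dx": .., "dy": .., "dz": .., "roll": ..}, ...]. A call has 1 to 8 rows; each row is the pose to reach, as a shift and turn from the pose commanded when the call began, along the tool's axes at that moment; what a row does not reach only later rows make up. A row lasts 1/8 s, in which the tool goes at most 62.5 mm and 10.7 degrees, less where a joint would pass 70% of its speed; a pose out of reach is approached as far as the arm can. A call with a gripper value outside its range is refused whole. The fingers move at their own pace and stop on an object; "squeeze" is the grip in N (left out, the last holds). Time passes only in rows, so rows that repeat a pose let the fingers close. It gives the time, the measured TCP pose, the force, the opening and the grip force at its end, in the units of the state.
- read_state(): the state, without advancing time (a new reading comes with each control period).
- read_camera(name): name is "side" or "top"; returns (picture, depth): 400x640x3 uint8, blue, green, red; 400x640 float32, m along the optical axis (not along the pixel's ray), 0 where there is no reading.
- calibration(name): a dict with "intrinsics" (3x3 intrinsics, pixels), "k1" (the pictures are not rectified: a ray, as slopes to the right and down, at radius r is drawn at 1 + k1 r^2 times it, then the intrinsics apply), "world_to_cam" (4x4, takes a point from world to camera coordinates). Camera axes: x right, y up, looking along -z (the intrinsics and any distortion apply to the point x, -y, -z); pixel columns grow to the right and rows downward; lengths in m; the calibration is good to about 2 mm. A picture is of the moment at which its call begins. calibration takes no time and is no camera call.
- finish_job(): hands the job in; it is judged then, once.
The state is a dict: "time": time; "q": joint angles; "joint_vel": joint speeds; "joint_torque": joint torques, N m; "tool_pos": TCP position; "tcp_rot": TCP orientation; "wrist_force": force on the tool from outside, world axes, zero at the start; "torque": the same for the moment, N m; "width": opening from 0.0 (shut) to 1.0 (fully open); "grip_force": force on a finger pad.
Only numpy, scipy, OpenCV 4.12 (cv2) and the standard library are available. Lean on these libraries where they do the work, as an engineer would, in place of code of your own. Each camera call takes 0.05 s, during which the arm holds its last target. There are 200 camera calls.

## Working session

There is one attempt and no reset: what is moved stays moved. The work goes in short steps, Python scripts to look and compute and a tool call to move; the robot and the scene stay as the last step left them, time stands still between calls to the robot, and variables do not carry over. Pictures are saved under pics/ and viewed, at most 10 in all, crops included, and the job is handed in when it is done.

Besides the shell and the picture viewer there is one more tool, called after "Request:" in YAML: its name, and indented under it one key for each argument. step_arm: Moves the arm, as the interface text tells. Its arguments: {"type":"object","properties":{"commands":{"type":"array","items":{"type":"object","properties":{"fingers":{"type":"number"},"dx":{"type":"number"},"dy":{"type":"number"},"dz":{"type":"number"},"roll":{"type":"number"}}}},"squeeze":{"type":"number"}},"required":["commands"]}

```bash
mkdir -p pics; ls; cat > h.py <<'E'
import numpy as np, cv2
from workcell import *
def ray(name,px):
    c=calibration(name);K=np.array(c["intrinsics"]);k=c["k1"];T=np.array(c["world_to_cam"])
    d=cv2.undistortPoints(np.array([[px]],float),K,np.zeros(4))[0,0]
    u=d.copy()
    for _ in range(20): u=d/(1+k*(u@u))
    R=T[:3,:3];o=-R.T@T[:3,3]
    return o,R.T@np.array([u[0],-u[1],-1.0])
def onz(name,px,z):
    o,d=ray(name,px);return o+d*(z-o[2])/d[2]
def pt(name,px,depth):
    o,d=ray(name,px);return o+d*depth
E
python3 - <<'E'
from h import *
for n in("top","side"):
    im,d=read_camera(n);cv2.imwrite(f"pics/{n}0.png",im);np.save(f"pics/{n}0.npy",d)
    c=calibration(n);print(c["intrinsics"],c["k1"],ray(n,(320,200)))
print(read_state())
E
```

```text
pics
[[400.20633334   0.         323.72905819]
 [  0.         400.20633334 204.22861633]
 [  0.           0.           1.        ]] -0.0789805910593584 (array([ 0.57464527, -0.03068981,  0.96572246]), array([ 0.0773739 , -0.00636306, -0.99708137]))
[[361.77401338   0.         321.06349766]
 [  0.         361.77401338 196.82728408]
 [  0.           0.           1.        ]] -0.02194936887933889 (array([0.40754557, 0.6059457 , 0.79032379]), array([ 0.20926729, -0.68025456, -0.70252863]))
{'time': 0.1, 'q': array([ 1.28009477e+00,  2.64683594e-01,  1.60527111e+00, -1.34503164e-05,
        1.27373147e+00, -3.69024697e-02]), 'joint_vel': array([-0.00048129, -0.00057028, -0.00283243, -0.00062325, -0.0022255 ,
       -0.00042851]), 'joint_torque': array([ 4.43569825e-04, -5.16698134e+01, -3.68592095e+01, -7.35664457e-05,
        6.23099899e-03, -5.71197489e-06]), 'tool_pos': array([0.16929169, 0.65271567, 0.23006447]), 'tcp_rot': array([-0.39754958, -3.11600433,  0.00324743]), 'wrist_force': array([-0.26741933, -0.24085328, -0.51855077]), 'torque': array([-0.00767566, -0.04093625,  0.00916098]), 'grip_force': 0.0, 'width': 1.001252711201698}
```

View pics/top0.png

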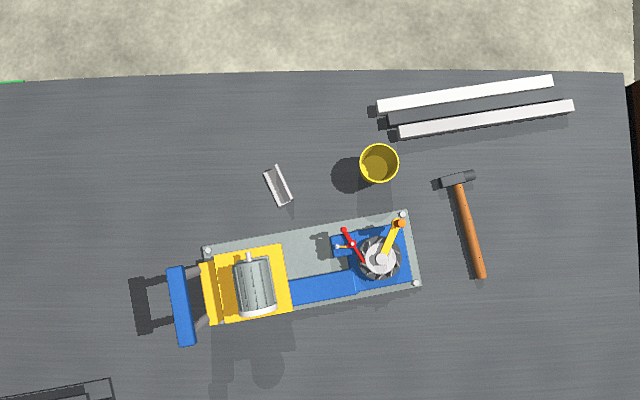

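View pics/side0.png

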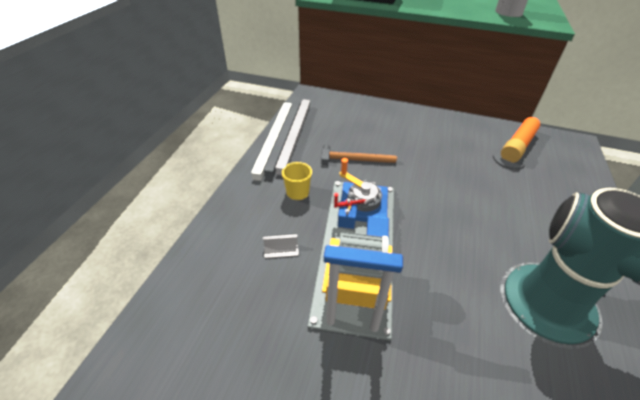

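The top view shows the grip near (400,223), the drum near (380,258), the red tab near (344,229), and the platform to the left. The side view confirms the layout: orange grip (344,162), tab (337,200).

```bash
cat > m.py <<'E'
from h import *
def blobs(n,im,d,tag):
    hsv=cv2.cvtColor(im,cv2.COLOR_BGR2HSV)
    for nm,lo,hi in(("orange",(5,200,150),(16,255,255)),("red",(0,180,100),(4,255,255)),("red2",(172,180,100),(180,255,255))):
        m=cv2.inRange(hsv,lo,hi);k,_,st,ce=cv2.connectedComponentsWithStats(m)
        for i in range(1,k):
            if st[i,4]>15:
                x,y,w,h,a=st[i];print(n,nm,st[i],ce[i].round(1))
im=cv2.imread("pics/top0.png");d=np.load("pics/top0.npy");blobs("top",im,d,"")
im2=cv2.imread("pics/side0.png");blobs("side",im2,d,"")
for p,z in(((400,223),.138),((344.5,230),.111),((380,260),.08),((404,213),.02),((416,283),.02),((207,250),.02)):
    u,v=map(int,p);print(p,onz("top",p,z).round(4),pt("top",p,d[v,u]).round(4))
cv2.imwrite("pics/crop.png",cv2.resize(im[200:330,300:440],None,fx=4,fy=4,interpolation=cv2.INTER_CUBIC))
E
python3 m.py
```

```text
top red [341 227  24  36 138] [351.5 243. ]
side red [336 201  27   5  44] [347.2 203.1]
(400, 223) [ 0.5875 -0.2012  0.138 ] [ 0.5875 -0.2011  0.1385]
(344.5, 230) [ 0.5757 -0.0871  0.111 ] [ 0.5757 -0.087   0.1116]
(380, 260) [ 0.5078 -0.166   0.08  ] [ 0.5086 -0.1643  0.0912]
(404, 213) [ 0.6129 -0.2359  0.02  ] [ 0.613  -0.2363  0.0178]
(416, 283) [ 0.4468 -0.2592  0.02  ] [ 0.4465 -0.2597  0.0182]
(207, 250) [0.5354 0.2324 0.02  ] [0.5353 0.2331 0.0175]
```

View pics/crop.png

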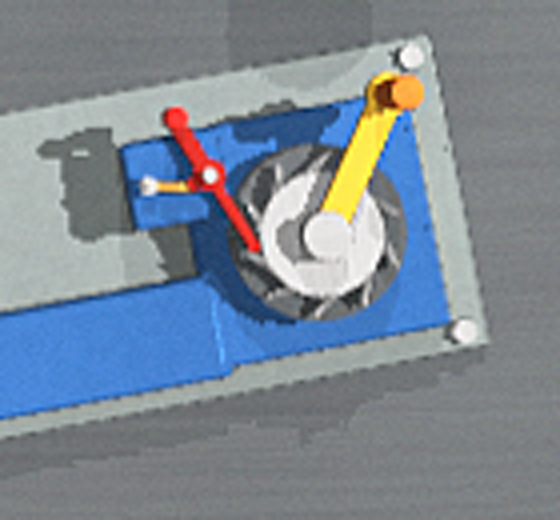

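The crop (4x, offset (300,200)) shows the grip top at (404,94), tab top (176,119), pivot (210,175), wheel centre (318,232). Next step is a rigid fit.

```bash
cat > fit.py <<'E'
from h import *
r=np.deg2rad
L=np.array([[0,0],[85*np.cos(r(35)),-85*np.sin(r(35))],[44,56],[44+37*np.cos(r(20)),56+37*np.sin(r(20))]])/1e3
P=np.array([onz("top",(300+a/4,200+b/4),z)[:2] for a,b,z in((318,232,.074),(404,94,.138),(210,175,.084),(176,119,.111))])
lc,pc=L.mean(0),P.mean(0);H=(L-lc).T@(P-pc)
yaw=np.arctan2(H[0,1]-H[1,0],H[0,0]+H[1,1]);R=np.array([[np.cos(yaw),-np.sin(yaw)],[np.sin(yaw),np.cos(yaw)]])
t=pc-R@lc;print("yaw",np.degrees(yaw),"drum",t,"res mm",((P-(L@R.T+t))*1e3).round(1))
W=L@R.T+t;print(W.round(4))
np.savez("w.npz",t=t,yaw=yaw)
from scipy.spatial.transform import Rotation as Ro
M=Ro.from_rotvec(read_state()["tcp_rot"]).as_matrix();print(M.round(3))
for a in(0,.15,.3,-.5,-1,-1.5,-1.9):
    g=t+.085*np.array([np.cos(yaw+a-r(35)),np.sin(yaw+a-r(35))]);print(a,g.round(4),np.hypot(*g).round(3))
E
python3 fit.py
```

```text
yaw 9.413072325612331 drum [ 0.51054418 -0.16679561] res mm [[ 1.2  0.9]
 [-0.8  0.3]
 [ 0.3 -1.3]
 [-0.8  0.2]]
[[ 0.5105 -0.1668]
 [ 0.5872 -0.2035]
 [ 0.5448 -0.1044]
 [ 0.577  -0.0862]]
[[-0.968  0.251 -0.001]
 [ 0.251  0.968 -0.002]
 [ 0.    -0.002 -1.   ]]
0 [ 0.5872 -0.2035] 0.621
0.15 [ 0.5918 -0.1916] 0.622
0.3 [ 0.5946 -0.1792] 0.621
-0.5 [ 0.5602 -0.2358] 0.608
-1 [ 0.5211 -0.2511] 0.578
-1.5 [ 0.4793 -0.2459] 0.539
-1.9 [ 0.451  -0.2275] 0.505
```

```bash
python3 - <<'E'
from h import *
d=np.load("pics/top0.npy")
for u,v in((180,300),(178,280),(250,285),(206,290),(380,145),(240,275)):
    print((u,v),pt("top",(u,v),d[v,u]).round(3))
E
```

```text
(180, 300) [0.461 0.21  0.273]
(178, 280) [0.495 0.213 0.272]
(250, 285) [0.472 0.105 0.177]
(206, 290) [0.459 0.201 0.145]
(380, 145) [ 0.764 -0.174  0.084]
(240, 275) [0.491 0.125 0.173]
```

Request:
step_arm:
  commands:
    - {"fingers": 0,"dz": -0.06}
    - {"fingers": 0,"dz": -0.12}
    - {"fingers": 0,"dz": -0.17}
    - {"fingers": 0,"dz": -0.17}
  squeeze: 20

```text
invalid input
```

Request:
step_arm:
  commands:
    - {"fingers": 0,"dx": 0,"dy": 0,"dz": -0.06,"roll": 0}
    - {"fingers": 0,"dx": 0,"dy": 0,"dz": -0.12,"roll": 0}
    - {"fingers": 0,"dx": 0,"dy": 0,"dz": -0.15,"roll": 0}
  squeeze: 20

```text
time: 0.48
tool_pos: [0.1697, 0.6542, 0.3856]
tcp_rot: [0.397, 3.116, 0.008]
wrist_force: [0.2, 0.6, -0.3]
width: 0.505
grip_force: 0.0
```

Request:
step_arm:
  commands:
    - {"fingers": 0,"dx": -0.035,"dy": -0.04,"dz": 0,"roll": 0}
    - {"fingers": 0,"dx": -0.07,"dy": -0.08,"dz": 0,"roll": 0}
    - {"fingers": 0,"dx": -0.105,"dy": -0.12,"dz": 0,"roll": 0}
    - {"fingers": 0,"dx": -0.14,"dy": -0.16,"dz": 0,"roll": 0}
    - {"fingers": 0,"dx": -0.175,"dy": -0.2,"dz": 0,"roll": 0}
    - {"fingers": 0,"dx": -0.21,"dy": -0.24,"dz": 0,"roll": 0}
    - {"fingers": 0,"dx": -0.245,"dy": -0.28,"dz": 0,"roll": 0}
    - {"fingers": 0,"dx": -0.28,"dy": -0.32,"dz": 0,"roll": 0}

```text
time: 1.48
tool_pos: [0.3604, 0.2716, 0.3809]
tcp_rot: [-0.397, -3.116, 0.0]
wrist_force: [0.2, -0.5, 0.1]
width: 0.503
grip_force: 0.0
```

Request:
step_arm:
  commands:
    - {"fingers": 0,"dx": -0.035,"dy": -0.04,"dz": 0,"roll": 0}
    - {"fingers": 0,"dx": -0.07,"dy": -0.08,"dz": 0,"roll": 0}
    - {"fingers": 0,"dx": -0.105,"dy": -0.12,"dz": 0,"roll": 0}
    - {"fingers": 0,"dx": -0.14,"dy": -0.16,"dz": 0,"roll": 0}
    - {"fingers": 0,"dx": -0.175,"dy": -0.2,"dz": 0,"roll": 0}
    - {"fingers": 0,"dx": -0.21,"dy": -0.24,"dz": 0,"roll": 0}
    - {"fingers": 0,"dx": -0.245,"dy": -0.28,"dz": 0,"roll": 0}
    - {"fingers": 0,"dx": -0.28,"dy": -0.32,"dz": 0,"roll": 0}

```text
time: 2.48
tool_pos: [0.5512, -0.1084, 0.3808]
tcp_rot: [-0.398, -3.116, -0.001]
wrist_force: [0.0, 0.3, -0.0]
width: 0.5
grip_force: 0.0
```

```bash
cat > to.py <<'E'
# usage: to.py x y z -> shift in present tool axes
import sys
from h import *
from scipy.spatial.transform import Rotation as Ro
s=read_state();M=Ro.from_rotvec(s["tcp_rot"]).as_matrix()
print("q",s["q"].round(2),"pos",s["tool_pos"].round(4),"toolx deg",np.degrees(np.arctan2(M[1,0],M[0,0])).round(1),"F",s["wrist_force"].round(1))
if len(sys.argv)>3: print("shift",(M.T@(np.array(sys.argv[1:4],float)-s["tool_pos"])).round(4))
E
python3 to.py 0.5872 -0.2035 0.2
```

```text
q [-0.24 -0.01  1.64  0.    1.51 -1.56] pos [ 0.5512 -0.1084  0.3808] toolx deg 165.4 F [ 0.   0.3 -0. ]
shift [-0.0589 -0.0831  0.1807]
```

Request:
step_arm:
  commands:
    - {"fingers": 0,"dx": -0.03,"dy": -0.042,"dz": 0.03,"roll": 0}
    - {"fingers": 0,"dx": -0.059,"dy": -0.083,"dz": 0.06,"roll": 0}
    - {"fingers": 0,"dx": -0.059,"dy": -0.083,"dz": 0.12,"roll": 0}
    - {"fingers": 0,"dx": -0.059,"dy": -0.083,"dz": 0.18,"roll": 0}
    - {"fingers": 0,"dx": -0.059,"dy": -0.083,"dz": 0.22,"roll": 0}
    - {"fingers": 0,"dx": -0.059,"dy": -0.083,"dz": 0.22,"roll": 0}

```text
time: 3.22
tool_pos: [0.5834, -0.2005, 0.1561]
tcp_rot: [-0.397, -3.106, -0.004]
wrist_force: [-0.0, 0.1, 0.3]
width: 0.5
grip_force: 0.0
```

```bash
python3 to.py 0.5872 -0.2035 0.097; python3 -c "
from h import *
im,d=read_camera('side');cv2.imwrite('pics/s1.png',cv2.resize(im[100:260,240:440],None,fx=3.5,fy=3.5,interpolation=cv2.INTER_CUBIC))"
```

```text
q [-0.37  0.22  1.8   0.    1.13 -1.69] pos [ 0.5834 -0.2005  0.1561] toolx deg 165.5 F [-0.   0.1  0.3]
shift [-0.005 -0.002  0.059]
```

View pics/s1.png

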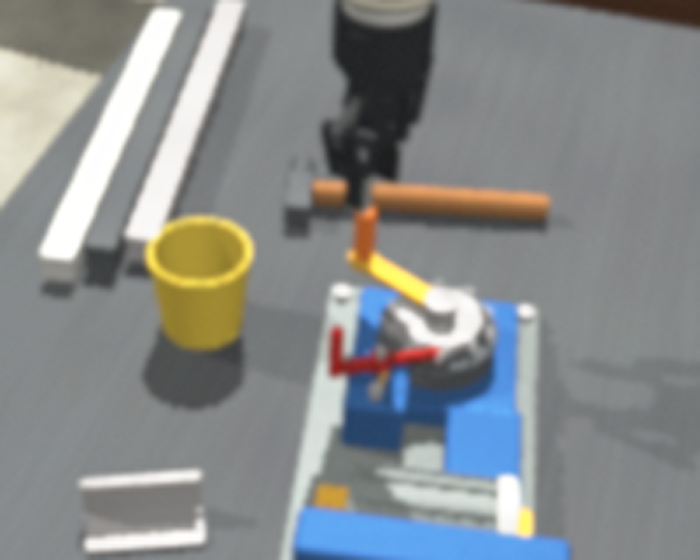

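The gripper's fingers sit just above and around the orange grip (crop ~(366,215)). I'll descend and close.

Request:
step_arm:
  commands:
    - {"fingers": 0,"dx": -0.004,"dy": -0.002,"dz": 0.02,"roll": 0}
    - {"fingers": 0,"dx": -0.005,"dy": -0.002,"dz": 0.045,"roll": 0}
    - {"fingers": 0,"dx": -0.005,"dy": -0.002,"dz": 0.057,"roll": 0}
    - {"fingers": 0,"dx": -0.005,"dy": -0.002,"dz": 0.057,"roll": 0}
    - {"fingers": 1,"dx": -0.005,"dy": -0.002,"dz": 0.057,"roll": 0}
    - {"fingers": 1,"dx": -0.005,"dy": -0.002,"dz": 0.057,"roll": 0}
    - {"fingers": 1,"dx": -0.005,"dy": -0.002,"dz": 0.057,"roll": 0}
  squeeze: 30

```text
time: 4.15
tool_pos: [0.5924, -0.2052, 0.1058]
tcp_rot: [0.397, 3.114, -0.0]
wrist_force: [-0.9, 1.3, 4.6]
width: 0.204
grip_force: 29.6
```

```bash
cat > arc.py <<'E'
# arc.py a0 a1 n : rows (dx dy roll) carrying the grip along the arc from crank a0 to a1
import sys
from h import *
from scipy.spatial.transform import Rotation as Ro
w=np.load("w.npz");t,yaw=w["t"],float(w["yaw"])-np.radians(35)
s=read_state();M=Ro.from_rotvec(s["tcp_rot"]).as_matrix();p=s["tool_pos"]
now=np.arctan2(p[1]-t[1],p[0]-t[0])-yaw;F=s["wrist_force"]
print("crank est",now.round(3),"radius",np.hypot(*(p[:2]-t)).round(4),"z",p[2].round(4),"toolx",np.degrees(np.arctan2(M[1,0],M[0,0])).round(1),"F tang",(F[:2]@[-np.sin(now+yaw),np.cos(now+yaw)]).round(1),"rad",(F[:2]@[np.cos(now+yaw),np.sin(now+yaw)]).round(1),"grip",s["grip_force"],s["width"])
if len(sys.argv)>3:
  a0,a1,n=float(sys.argv[1]),float(sys.argv[2]),int(sys.argv[3])
  c=lambda a:np.array([np.cos(a+yaw),np.sin(a+yaw)])*.085
  for a in np.linspace(a0,a1,n+1)[1:]:
    q=M.T@np.append(c(a)-c(a0),0);print(a.round(3),(q[:2]*1e3).round(1),np.degrees(a0-a).round(1))
E
python3 arc.py 0 .32 5
```

```text
crank est 0.008 radius 0.0905 z 0.1058 toolx 165.5 F tang 0.8 rad -1.4 grip 29.57647740840912 0.20445159318763706
0.064 [-0.9  5.4] -3.7
0.128 [-1.4 10.8] -7.3
0.192 [-1.6 16.2] -11.0
0.256 [-1.4 21.7] -14.7
0.32 [-0.9 27.1] -18.3
```

Request:
step_arm:
  commands:
    - {"fingers": 1,"dx": -0.001,"dy": 0.005,"dz": 0,"roll": 0}
    - {"fingers": 1,"dx": -0.0015,"dy": 0.011,"dz": 0,"roll": 0}
    - {"fingers": 1,"dx": -0.0015,"dy": 0.016,"dz": 0,"roll": 0}
    - {"fingers": 1,"dx": -0.0015,"dy": 0.022,"dz": 0,"roll": 0}
    - {"fingers": 1,"dx": -0.001,"dy": 0.026,"dz": 0,"roll": 0}
    - {"fingers": 1,"dx": -0.001,"dy": 0.026,"dz": 0,"roll": 0}

```text
time: 4.9
tool_pos: [0.6014, -0.1859, 0.1058]
tcp_rot: [0.394, 3.109, -0.015]
wrist_force: [2.9, -16.2, -1.0]
width: 0.202
grip_force: 29.9
```

```bash
python3 arc.py; python3 -c "
from h import *
im,d=read_camera('side');cv2.imwrite('pics/s2.png',cv2.resize(im[130:240,280:420],None,fx=5,fy=5,interpolation=cv2.INTER_CUBIC))"
```

```text
crank est 0.239 radius 0.0928 z 0.1058 toolx 165.6 F tang -15.2 rad 6.2 grip 29.9277001619339 0.2024391939233764
```

View pics/s2.png

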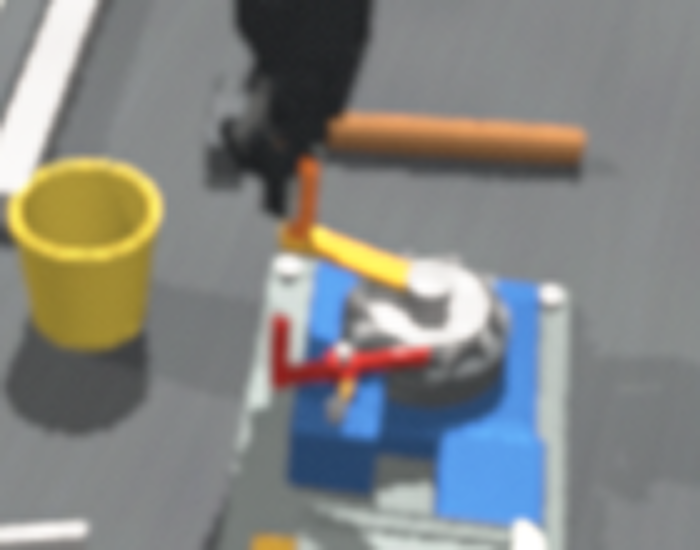

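The side crop shows the orange post (310,185) held between the fingers near the pads' inner edge, and the crank wound on. I'll add a little more, with an inward correction.

Request:
step_arm:
  commands:
    - {"fingers": 1,"dx": 0.003,"dy": 0.002,"dz": 0,"roll": 0}
    - {"fingers": 1,"dx": 0.006,"dy": 0.005,"dz": 0,"roll": 0}
    - {"fingers": 1,"dx": 0.006,"dy": 0.005,"dz": 0,"roll": 0}

```text
time: 5.32
tool_pos: [0.6016, -0.1798, 0.1062]
tcp_rot: [0.395, 3.099, -0.014]
wrist_force: [17.7, -16.2, -11.4]
width: 0.198
grip_force: 29.8
```

```bash
python3 arc.py
```

```text
crank est 0.304 radius 0.092 z 0.1062 toolx 165.5 F tang -13.5 rad 19.8 grip 29.808860421180725 0.19787326699373797
```

Request:
step_arm:
  commands:
    - {"fingers": 0,"dx": 0,"dy": 0,"dz": 0,"roll": 0}
    - {"fingers": 0,"dx": 0,"dy": 0,"dz": 0,"roll": 0}
    - {"fingers": 0,"dx": 0,"dy": 0,"dz": -0.03,"roll": 0}
    - {"fingers": 0,"dx": 0,"dy": 0,"dz": -0.08,"roll": 0}
    - {"fingers": 1,"dx": 0,"dy": 0,"dz": -0.08,"roll": 0}
    - {"fingers": 1,"dx": 0,"dy": 0,"dz": -0.08,"roll": 0}

```text
time: 6.08
tool_pos: [0.5939, -0.1733, 0.1841]
tcp_rot: [-0.397, -3.116, -0.0]
wrist_force: [0.1, -0.2, -0.3]
width: 0.08
grip_force: 0.0
```

```bash
python3 - <<'E'
from h import *
w=np.load("w.npz");t,yaw=w["t"],float(w["yaw"])
im,d=read_camera("top");cv2.imwrite("pics/t3.png",cv2.resize(im[180:310,310:450],None,fx=4,fy=4,interpolation=cv2.INTER_CUBIC))
R=np.array([[np.cos(yaw),-np.sin(yaw)],[np.sin(yaw),np.cos(yaw)]])
piv=t+R@[.044,.056]
for a in(20,2,-15):
    b=yaw+np.radians(a);tab=piv+.037*np.array([np.cos(b),np.sin(b)]);print(a,tab.round(4),"tangent dir (cw)",np.degrees(b)-90)
E
python3 to.py 0.5836 -0.0550 0.19

```

```text
20 [ 0.577  -0.0862] tangent dir (cw) -60.58692767438767
2 [ 0.5811 -0.097 ] tangent dir (cw) -78.58692767438767
-15 [ 0.5816 -0.108 ] tangent dir (cw) -95.58692767438767
q [-0.32  0.19  1.78  0.    1.17 -1.64] pos [ 0.5933 -0.1732  0.183 ] toolx deg 165.5 F [-0.6 -0.  -0.2]
shift [ 0.0391  0.112  -0.0069]
```

View pics/t3.png

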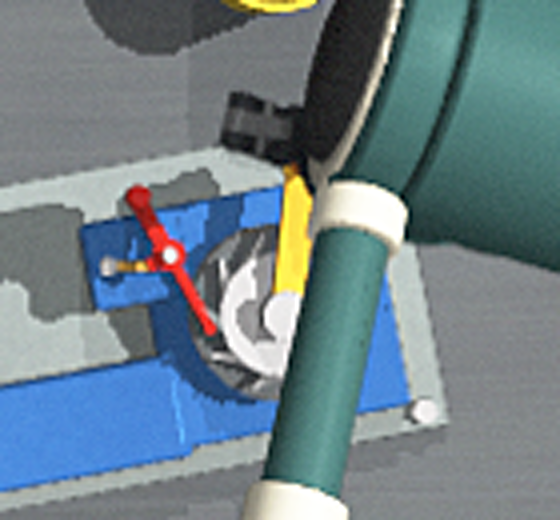

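The top view shows the tab at crop (139,196), still engaged, and the crank arm pointing nearly along the winch x axis, so it has held. Next I go to the far side of the tab with the fingers shut.

Request:
step_arm:
  commands:
    - {"fingers": 1,"dx": 0.018,"dy": 0.056,"dz": 0,"roll": 0}
    - {"fingers": 1,"dx": 0.037,"dy": 0.114,"dz": 0,"roll": 0}
    - {"fingers": 1,"dx": 0.037,"dy": 0.114,"dz": 0.04,"roll": 0}
    - {"fingers": 1,"dx": 0.037,"dy": 0.114,"dz": 0.093,"roll": 0}
    - {"fingers": 1,"dx": 0.037,"dy": 0.114,"dz": 0.093,"roll": 0}
    - {"fingers": 1,"dx": 0.037,"dy": 0.114,"dz": 0.093,"roll": 0}

```text
time: 6.88
tool_pos: [0.5872, -0.0543, 0.0915]
tcp_rot: [-0.398, -3.115, -0.0]
wrist_force: [-0.2, 0.2, 0.4]
width: 0.002
grip_force: 0.0
```

```bash
python3 to.py 0.5867 -0.0882 0.09; python3 -c "
from h import *
im,d=read_camera('side');cv2.imwrite('pics/s4.png',cv2.resize(im[130:240,280:420],None,fx=5,fy=5,interpolation=cv2.INTER_CUBIC))"
```

```text
q [-0.13  0.23  1.92  0.    0.99 -1.45] pos [ 0.5872 -0.0543  0.0915] toolx deg 165.4 F [-0.2  0.2  0.4]
shift [-0.0081 -0.0329  0.0015]
```

View pics/s4.png

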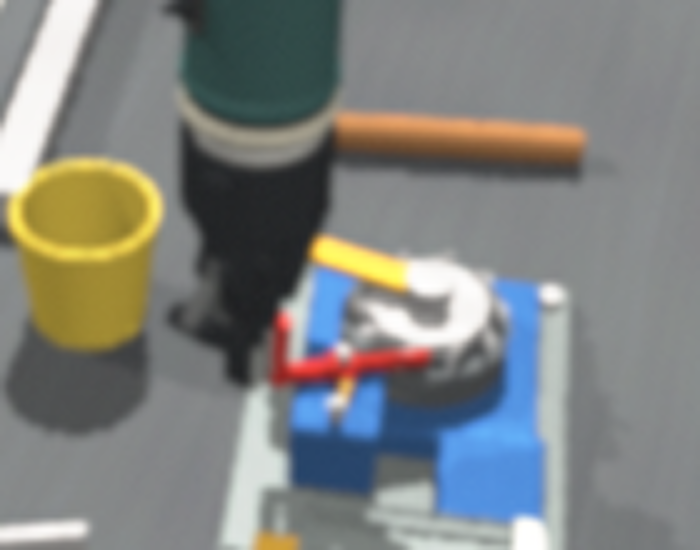

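The crop shows the fingertip (240,375) left of the tab (283,345), so it seems too far in +x. I'll check by projecting.

```bash
python3 - <<'E'
from h import *
for n,px in(("tab base",(283,378)),("tab top",(283,318)),("tip",(240,380)),("tip right",(256,372))):
    p=(280+px[0]/5,130+px[1]/5)
    for z in(.111,.0915,.066): print(n,z,onz("side",p,z).round(4))
c=calibration("side");T=c["world_to_cam"];K=c["intrinsics"]
for q in((.5872,-.0543,.0915,1),(.577,-.0862,.111,1),(.577,-.0862,.066,1)):
    v=np.array(T)@q;s=np.array([v[0],-v[1]])/-v[2];s*=1+c["k1"]*(s@s);u=K[0][0]*s+np.array([K[0][2],K[1][2]]);print(q,((u-[280,130])*5).round())
E
```

```text
tab base 0.111 [ 0.562 -0.046  0.111]
tab base 0.0915 [ 0.5665 -0.0648  0.0915]
tab base 0.066 [ 0.5723 -0.0892  0.066 ]
tab top 0.111 [ 0.5748 -0.0901  0.111 ]
tab top 0.0915 [ 0.5796 -0.1101  0.0915]
tab top 0.066 [ 0.5858 -0.1362  0.066 ]
tip 0.111 [ 0.5831 -0.0373  0.111 ]
tip 0.0915 [ 0.5881 -0.0558  0.0915]
tip 0.066 [ 0.5947 -0.0799  0.066 ]
tip right 0.111 [ 0.5768 -0.0457  0.111 ]
tip right 0.0915 [ 0.5816 -0.0644  0.0915]
tip right 0.066 [ 0.588  -0.0889  0.066 ]
(0.5872, -0.0543, 0.0915, 1) [241. 382.]
(0.577, -0.0862, 0.111, 1) [277. 322.]
(0.577, -0.0862, 0.066, 1) [273. 380.]
```

Request:
step_arm:
  commands:
    - {"fingers": 1,"dx": -0.001,"dy": -0.006,"dz": 0,"roll": 0}
    - {"fingers": 1,"dx": -0.002,"dy": -0.01,"dz": 0,"roll": 0}
    - {"fingers": 1,"dx": -0.003,"dy": -0.014,"dz": 0,"roll": 0}
    - {"fingers": 1,"dx": -0.004,"dy": -0.018,"dz": 0,"roll": 0}

```text
time: 7.42
tool_pos: [0.589, -0.0721, 0.0926]
tcp_rot: [0.399, 3.111, 0.004]
wrist_force: [5.8, 5.3, -1.6]
width: 0.002
grip_force: 3.7
```

Request:
step_arm:
  commands:
    - {"fingers": 1,"dx": -0.001,"dy": -0.003,"dz": 0,"roll": 0}
    - {"fingers": 1,"dx": -0.002,"dy": -0.006,"dz": 0,"roll": 0}

```text
time: 7.68
tool_pos: [0.5877, -0.0791, 0.0919]
tcp_rot: [0.397, 3.115, 0.0]
wrist_force: [-0.3, 0.8, -0.2]
width: -0.0
grip_force: 0.4
```

```bash
cat > pawl.py <<'E'
from h import *
w=np.load("w.npz");t,yaw=w["t"],float(w["yaw"])
c,s=np.cos(yaw),np.sin(yaw);piv=t+np.array([[c,-s],[s,c]])@[.044,.056]
im,d=read_camera("top");hsv=cv2.cvtColor(im,cv2.COLOR_BGR2HSV)
m=cv2.inRange(hsv,(0,170,90),(4,255,255))|cv2.inRange(hsv,(174,170,90),(180,255,255));m[:200]=0;m[300:]=0;m[:,:310]=0;m[:,400:]=0
ys,xs=np.nonzero(m);print(len(xs))
Q=np.array([onz("top",(x,y),.078)[:2] for x,y in zip(xs,ys)])-piv
far=Q[(Q[:,0]>-.005)&(np.hypot(*Q.T)<.033)&(np.hypot(*Q.T)>.008)]
if len(far): v=far.mean(0);a=np.arctan2(v[1],v[0])-yaw;print("n",len(far),"tab deg",np.degrees(a).round(1),"pawl",(np.radians(20)-a).round(3))
far=Q[(Q[:,0]<-.008)]
if len(far): v=-far.mean(0);a=np.arctan2(v[1],v[0])-yaw;print("tail n",len(far),"dir",np.degrees(a).round(1))
E
python3 pawl.py; python3 to.py 0.5867 -0.0882 0.09
```

```text
39
tail n 39 dir 0.6
q [-0.18  0.23  1.92 -0.    0.99 -1.49] pos [ 0.587  -0.0796  0.0915] toolx deg 165.5 F [ 0.  -1.3 -1. ]
shift [-0.0018 -0.0084  0.0015]
```

Force dropped away, so the pawl probably snapped over. I'll back off, lift, and look.

Request:
step_arm:
  commands:
    - {"fingers": 1,"dx": 0.001,"dy": 0.015,"dz": 0,"roll": 0}
    - {"fingers": 1,"dx": 0.001,"dy": 0.025,"dz": -0.04,"roll": 0}
    - {"fingers": 1,"dx": 0.001,"dy": 0.025,"dz": -0.095,"roll": 0}
    - {"fingers": 0,"dx": -0.02,"dy": -0.03,"dz": -0.095,"roll": 0}
    - {"fingers": 0,"dx": -0.04,"dy": -0.085,"dz": -0.095,"roll": 0}
    - {"fingers": 0,"dx": -0.04,"dy": -0.085,"dz": -0.095,"roll": 0}

```text
time: 8.48
tool_pos: [0.6042, -0.1741, 0.1861]
tcp_rot: [-0.404, -3.115, 0.002]
wrist_force: [0.7, 1.5, 0.1]
width: 0.5
grip_force: 0.0
```

```bash
python3 pawl.py; python3 to.py 0.5946 -0.1792 0.1; python3 -c "
from h import *
im,d=read_camera('top');cv2.imwrite('pics/t5.png',cv2.resize(im[180:310,310:450],None,fx=4,fy=4,interpolation=cv2.INTER_CUBIC))"
```

```text
145
n 54 tab deg 1.1 pawl 0.329
tail n 46 dir -1.8
q [-0.32  0.21  1.76  0.    1.18 -1.63] pos [ 0.6039 -0.1721  0.1857] toolx deg 165.3 F [-0.2  0.5  0.3]
shift [ 0.0071 -0.0093  0.0857]
```

View pics/t5.png

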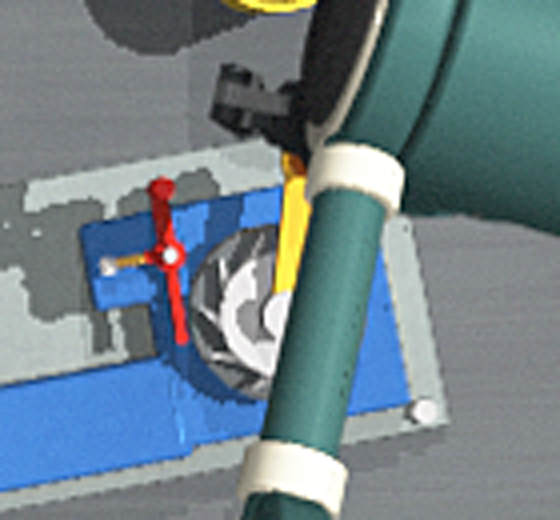

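The tab (161,188) has only come half-way (~0.34, right at over-centre). I'll push again, further.

Request:
step_arm:
  commands:
    - {"fingers": 1,"dx": 0.022,"dy": 0.055,"dz": 0,"roll": 0}
    - {"fingers": 1,"dx": 0.044,"dy": 0.108,"dz": 0,"roll": 0}
    - {"fingers": 1,"dx": 0.044,"dy": 0.108,"dz": 0,"roll": 0}
    - {"fingers": 1,"dx": 0.044,"dy": 0.108,"dz": 0.05,"roll": 0}
    - {"fingers": 1,"dx": 0.044,"dy": 0.108,"dz": 0.095,"roll": 0}
    - {"fingers": 1,"dx": 0.044,"dy": 0.108,"dz": 0.095,"roll": 0}

```text
time: 9.32
tool_pos: [0.5845, -0.0545, 0.0868]
tcp_rot: [-0.395, -3.107, 0.0]
wrist_force: [-0.0, 0.1, -0.7]
width: 0.001
grip_force: 0.0
```

```bash
python3 to.py 0.5870 -0.0800 0.09;python3 to.py 0.587 -0.087 0.09
```

```text
q [-0.14  0.24  1.92 -0.    0.99 -1.45] pos [ 0.5845 -0.0545  0.0868] toolx deg 165.5 F [-0.   0.1 -0.7]
shift [-0.0088 -0.0241 -0.0033]
q [-0.14  0.24  1.92 -0.    0.99 -1.45] pos [ 0.5845 -0.0545  0.0868] toolx deg 165.5 F [-0.   0.1 -0.7]
shift [-0.0105 -0.0308 -0.0033]
```

Request:
step_arm:
  commands:
    - {"fingers": 1,"dx": -0.003,"dy": -0.01,"dz": -0.003,"roll": 0}
    - {"fingers": 1,"dx": -0.006,"dy": -0.018,"dz": -0.003,"roll": 0}
    - {"fingers": 1,"dx": -0.008,"dy": -0.024,"dz": -0.003,"roll": 0}
    - {"fingers": 1,"dx": -0.009,"dy": -0.027,"dz": -0.003,"roll": 0}
    - {"fingers": 1,"dx": -0.01,"dy": -0.03,"dz": -0.003,"roll": 0}
    - {"fingers": 1,"dx": -0.01,"dy": -0.031,"dz": -0.003,"roll": 0}

```text
time: 10.07
tool_pos: [0.5907, -0.0883, 0.0942]
tcp_rot: [-0.398, -3.116, -0.0]
wrist_force: [0.6, 0.4, -0.3]
width: -0.003
grip_force: 0.0
```

Request:
step_arm:
  commands:
    - {"fingers": 1,"dx": 0.001,"dy": 0.015,"dz": 0,"roll": 0}
    - {"fingers": 1,"dx": 0.001,"dy": 0.025,"dz": -0.04,"roll": 0}
    - {"fingers": 1,"dx": 0.001,"dy": 0.025,"dz": -0.09,"roll": 0}
    - {"fingers": 0,"dx": -0.02,"dy": -0.03,"dz": -0.09,"roll": 0}
    - {"fingers": 0,"dx": -0.035,"dy": -0.086,"dz": -0.09,"roll": 0}
    - {"fingers": 0,"dx": -0.035,"dy": -0.086,"dz": -0.09,"roll": 0}

```text
time: 10.82
tool_pos: [0.6033, -0.1827, 0.1844]
tcp_rot: [0.403, 3.115, -0.001]
wrist_force: [-0.5, -0.3, -0.2]
width: 0.498
grip_force: 0.0
```

```bash
python3 pawl.py; python3 pawl.py; python3 to.py 0.5946 -0.1792 0.1; python3 -c "
from h import *
im,d=read_camera('top');cv2.imwrite('pics/t6.png',cv2.resize(im[180:310,310:450],None,fx=4,fy=4,interpolation=cv2.INTER_CUBIC))"
```

```text
149
n 51 tab deg -12.3 pawl 0.563
tail n 51 dir -15.8
148
n 49 tab deg -12.1 pawl 0.56
tail n 51 dir -15.8
q [-0.33  0.21  1.76  0.    1.17 -1.65] pos [ 0.603  -0.1796  0.1839] toolx deg 165.4 F [-0.5 -0.2  0.2]
shift [ 0.0081 -0.0019  0.0839]
```

View pics/t6.png

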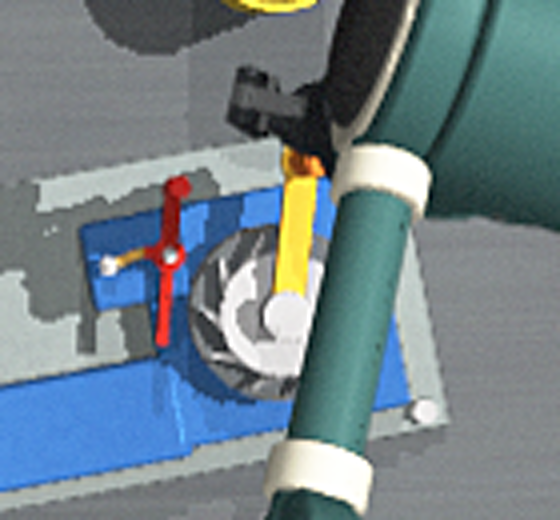

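The pawl stands fully off (tab (178,187), tail clear of the wheel). Back to the grip.

Request:
step_arm:
  commands:
    - {"fingers": 0,"dx": 0.008,"dy": -0.002,"dz": 0,"roll": 0}
    - {"fingers": 0,"dx": 0.008,"dy": -0.002,"dz": 0.03,"roll": 0}
    - {"fingers": 0,"dx": 0.008,"dy": -0.002,"dz": 0.06,"roll": 0}
    - {"fingers": 0,"dx": 0.008,"dy": -0.002,"dz": 0.082,"roll": 0}
    - {"fingers": 0,"dx": 0.008,"dy": -0.002,"dz": 0.082,"roll": 0}

```text
time: 11.6
tool_pos: [0.5925, -0.1781, 0.0999]
tcp_rot: [-0.395, -3.111, -0.002]
wrist_force: [-0.3, -0.1, 0.0]
width: 0.499
grip_force: 0.0
```

```bash
python3 to.py 0.5946 -0.1792 0.1; python3 arc.py
```

```text
q [-0.33  0.27  1.85  0.    1.03 -1.65] pos [ 0.5925 -0.1781  0.0999] toolx deg 165.5 F [-0.3 -0.1  0. ]
shift [-0.0023 -0.0005 -0.0001]
crank est 0.309 radius 0.0827 z 0.0999 toolx 165.5 F tang -0.2 rad -0.2 grip 0.0 0.49861643423902247
```

Request:
step_arm:
  commands:
    - {"fingers": 1,"dx": -0.002,"dy": 0,"dz": 0,"roll": 0}
    - {"fingers": 1,"dx": -0.002,"dy": 0,"dz": 0,"roll": 0}
    - {"fingers": 1,"dx": -0.002,"dy": 0,"dz": 0,"roll": 0}
  squeeze: 20

```text
time: 11.98
tool_pos: [0.5981, -0.1803, 0.1039]
tcp_rot: [0.397, 3.113, 0.001]
wrist_force: [1.6, 3.7, 3.0]
width: 0.205
grip_force: 21.7
```

```bash
python3 arc.py 0.3 -0.1 8
```

```text
crank est 0.293 radius 0.0886 z 0.1039 toolx 165.5 F tang 3.9 rad 1.0 grip 21.681950390338898 0.20472965956011283
0.25 [-0.3 -4.2] 2.9
0.2 [-0.5 -8.5] 5.7
0.15 [ -0.4 -12.7] 8.6
0.1 [ -0.1 -17. ] 11.5
0.05 [  0.4 -21.2] 14.3
-0.0 [  1.1 -25.4] 17.2
-0.05 [  2.  -29.5] 20.1
-0.1 [  3.1 -33.6] 22.9
```

Request:
step_arm:
  commands:
    - {"fingers": 1,"dx": 0,"dy": -0.004,"dz": 0,"roll": 3}
    - {"fingers": 1,"dx": 0,"dy": -0.0085,"dz": 0,"roll": 6}
    - {"fingers": 1,"dx": 0.0005,"dy": -0.0125,"dz": 0,"roll": 9}
    - {"fingers": 1,"dx": 0.001,"dy": -0.017,"dz": 0,"roll": 11.5}
    - {"fingers": 1,"dx": 0.002,"dy": -0.021,"dz": 0,"roll": 14}
    - {"fingers": 1,"dx": 0.003,"dy": -0.0255,"dz": 0,"roll": 17}
    - {"fingers": 1,"dx": 0.004,"dy": -0.0295,"dz": 0,"roll": 20}
    - {"fingers": 1,"dx": 0.005,"dy": -0.0335,"dz": 0,"roll": 23}

```text
time: 12.98
tool_pos: [0.5859, -0.2129, 0.1039]
tcp_rot: [1.012, 2.968, -0.0]
wrist_force: [5.5, 1.1, 0.9]
width: 0.203
grip_force: 21.6
```

```bash
python3 arc.py -0.1 -0.5 8
```

```text
crank est -0.102 radius 0.0883 z 0.1039 toolx 142.3 F tang 3.8 rad 4.1 grip 21.555235683918 0.2032824048213961
-0.15 [-0.4 -4.2] 2.9
-0.2 [-0.5 -8.5] 5.7
-0.25 [ -0.5 -12.7] 8.6
-0.3 [ -0.2 -17. ] 11.5
-0.35 [  0.3 -21.2] 14.3
-0.4 [  1.  -25.4] 17.2
-0.45 [  1.9 -29.5] 20.1
-0.5 [  3.  -33.6] 22.9
```

Request:
step_arm:
  commands:
    - {"fingers": 1,"dx": 0,"dy": -0.004,"dz": 0,"roll": 3}
    - {"fingers": 1,"dx": -0.0005,"dy": -0.0085,"dz": 0,"roll": 6}
    - {"fingers": 1,"dx": 0,"dy": -0.0125,"dz": 0,"roll": 9}
    - {"fingers": 1,"dx": 0,"dy": -0.017,"dz": 0,"roll": 11.5}
    - {"fingers": 1,"dx": 0.0005,"dy": -0.021,"dz": 0,"roll": 14}
    - {"fingers": 1,"dx": 0.0015,"dy": -0.0255,"dz": 0,"roll": 17}
    - {"fingers": 1,"dx": 0.0025,"dy": -0.0295,"dz": 0,"roll": 20}
    - {"fingers": 1,"dx": 0.0035,"dy": -0.0335,"dz": 0,"roll": 23}

```text
time: 13.98
tool_pos: [0.5621, -0.2382, 0.1039]
tcp_rot: [1.583, 2.707, -0.001]
wrist_force: [4.4, -2.4, 0.8]
width: 0.2
grip_force: 21.6
```

```bash
python3 arc.py
```

```text
crank est -0.499 radius 0.0881 z 0.1039 toolx 119.4 F tang 2.2 rad 4.5 grip 21.618037819862366 0.20020279542168556
```

Request:
step_arm:
  commands:
    - {"fingers": 1,"dx": 0,"dy": -0.004,"dz": 0,"roll": 3}
    - {"fingers": 1,"dx": -0.0005,"dy": -0.0085,"dz": 0,"roll": 6}
    - {"fingers": 1,"dx": 0,"dy": -0.0125,"dz": 0,"roll": 9}
    - {"fingers": 1,"dx": 0,"dy": -0.017,"dz": 0,"roll": 11.5}
    - {"fingers": 1,"dx": 0.0005,"dy": -0.021,"dz": 0,"roll": 14}
    - {"fingers": 1,"dx": 0.0015,"dy": -0.0255,"dz": 0,"roll": 17}
    - {"fingers": 1,"dx": 0.0025,"dy": -0.0295,"dz": 0,"roll": 20}
    - {"fingers": 1,"dx": 0.0035,"dy": -0.0335,"dz": 0,"roll": 23}

```text
time: 14.98
tool_pos: [0.5311, -0.2521, 0.1039]
tcp_rot: [2.091, 2.336, -0.001]
wrist_force: [3.7, -3.9, 1.6]
width: 0.208
grip_force: 21.7
```

```bash
python3 arc.py -0.9 -1.1 8
```

```text
crank est -0.888 radius 0.0877 z 0.1039 toolx 96.3 F tang 2.7 rad 4.6 grip 21.670009195804596 0.20760347147760286
-0.925 [-0.2 -2.1] 1.4
-0.95 [-0.4 -4.2] 2.9
-0.975 [-0.5 -6.4] 4.3
-1.0 [-0.5 -8.5] 5.7
-1.025 [ -0.5 -10.6] 7.2
-1.05 [ -0.5 -12.7] 8.6
-1.075 [ -0.4 -14.9] 10.0
-1.1 [ -0.2 -17. ] 11.5
```

Request:
step_arm:
  commands:
    - {"fingers": 1,"dx": -0.0002,"dy": -0.0021,"dz": 0,"roll": 1.5}
    - {"fingers": 1,"dx": -0.0003,"dy": -0.0042,"dz": 0,"roll": 3}
    - {"fingers": 1,"dx": -0.0003,"dy": -0.0064,"dz": 0,"roll": 4.5}
    - {"fingers": 1,"dx": -0.0003,"dy": -0.0085,"dz": 0,"roll": 5.7}

```text
time: 15.48
tool_pos: [0.5225, -0.2537, 0.1039]
tcp_rot: [2.203, 2.231, -0.001]
wrist_force: [3.4, -5.5, 0.8]
width: 0.205
grip_force: 21.7
```

```bash
python3 arc.py
```

```text
crank est -0.987 radius 0.0877 z 0.1039 toolx 90.7 F tang 2.6 rad 5.9 grip 21.651435792446136 0.20462943313195867
```

Request:
step_arm:
  commands:
    - {"fingers": 1,"dx": -0.0002,"dy": -0.0021,"dz": 0,"roll": 1.5}
    - {"fingers": 1,"dx": -0.0003,"dy": -0.0042,"dz": 0,"roll": 3}
    - {"fingers": 1,"dx": -0.0003,"dy": -0.0064,"dz": 0,"roll": 4.5}
    - {"fingers": 1,"dx": -0.0003,"dy": -0.0085,"dz": 0,"roll": 5.7}

```text
time: 15.98
tool_pos: [0.5139, -0.2544, 0.1039]
tcp_rot: [2.311, 2.118, -0.002]
wrist_force: [3.4, -6.7, 1.0]
width: 0.204
grip_force: 21.7
```

```bash
python3 arc.py
```

```text
crank est -1.086 radius 0.0877 z 0.1039 toolx 85.0 F tang 3.1 rad 6.8 grip 21.66445702314377 0.2040942738579539
```

Request:
step_arm:
  commands:
    - {"fingers": 1,"dx": 0,"dy": -0.0021,"dz": 0,"roll": 1.5}
    - {"fingers": 1,"dx": 0,"dy": -0.0042,"dz": 0,"roll": 3}
    - {"fingers": 1,"dx": 0,"dy": -0.0064,"dz": 0,"roll": 4.5}
    - {"fingers": 1,"dx": 0,"dy": -0.0085,"dz": 0,"roll": 5.7}

```text
time: 16.48
tool_pos: [0.5052, -0.2543, 0.1039]
tcp_rot: [2.413, 2.001, -0.003]
wrist_force: [2.7, -9.2, -0.3]
width: 0.204
grip_force: 21.7
```

```bash
python3 arc.py
```

```text
crank est -1.186 radius 0.0877 z 0.1039 toolx 79.3 F tang 3.3 rad 9.0 grip 21.66859209537506 0.2042907474272438
```

Request:
step_arm:
  commands:
    - {"fingers": 1,"dx": -0.0005,"dy": -0.0021,"dz": 0,"roll": 1.5}
    - {"fingers": 1,"dx": -0.001,"dy": -0.0042,"dz": 0,"roll": 3}
    - {"fingers": 1,"dx": -0.0015,"dy": -0.0064,"dz": 0,"roll": 4.5}
    - {"fingers": 1,"dx": -0.0015,"dy": -0.0085,"dz": 0,"roll": 5.7}

```text
time: 16.98
tool_pos: [0.4963, -0.2533, 0.1039]
tcp_rot: [2.511, 1.879, -0.001]
wrist_force: [1.8, -6.6, 1.0]
width: 0.2
grip_force: 21.8
```

```bash
python3 arc.py
```

```text
crank est -1.287 radius 0.0877 z 0.1039 toolx 73.6 F tang 2.8 rad 6.2 grip 21.766715347766876 0.19997730825888274
```

Request:
step_arm:
  commands:
    - {"fingers": 1,"dx": -0.0005,"dy": -0.0021,"dz": 0,"roll": 1.5}
    - {"fingers": 1,"dx": -0.001,"dy": -0.0042,"dz": 0,"roll": 3}
    - {"fingers": 1,"dx": -0.001,"dy": -0.0064,"dz": 0,"roll": 4.5}
    - {"fingers": 1,"dx": -0.001,"dy": -0.0085,"dz": 0,"roll": 5.7}

```text
time: 17.48
tool_pos: [0.4878, -0.2515, 0.1039]
tcp_rot: [2.602, 1.752, -0.001]
wrist_force: [1.5, -6.4, 4.2]
width: 0.203
grip_force: 21.9
```

```bash
python3 arc.py
```

```text
crank est -1.387 radius 0.0877 z 0.1039 toolx 67.9 F tang 3.1 rad 5.8 grip 21.913456320762634 0.20302907395561387
```

Request:
step_arm:
  commands:
    - {"fingers": 1,"dx": -0.0005,"dy": -0.0021,"dz": 0,"roll": 1.5}
    - {"fingers": 1,"dx": -0.001,"dy": -0.0042,"dz": 0,"roll": 3}
    - {"fingers": 1,"dx": -0.001,"dy": -0.0064,"dz": 0,"roll": 4.5}
    - {"fingers": 1,"dx": -0.001,"dy": -0.0085,"dz": 0,"roll": 5.7}

```text
time: 17.98
tool_pos: [0.4794, -0.2488, 0.1038]
tcp_rot: [2.686, 1.621, -0.0]
wrist_force: [0.8, -6.7, 5.4]
width: 0.201
grip_force: 22.0
```

```bash
python3 arc.py
```

```text
crank est -1.487 radius 0.0877 z 0.1038 toolx 62.2 F tang 3.1 rad 6.0 grip 22.043351233005524 0.20055567314706638
```

Request:
step_arm:
  commands:
    - {"fingers": 1,"dx": -0.0005,"dy": -0.0021,"dz": 0,"roll": 1.5}
    - {"fingers": 1,"dx": -0.001,"dy": -0.0042,"dz": 0,"roll": 3}
    - {"fingers": 1,"dx": -0.001,"dy": -0.0064,"dz": 0,"roll": 4.5}
    - {"fingers": 1,"dx": -0.001,"dy": -0.0085,"dz": 0,"roll": 5.7}

```text
time: 18.48
tool_pos: [0.4714, -0.2453, 0.1039]
tcp_rot: [2.764, 1.485, 0.0]
wrist_force: [0.2, -3.7, 5.4]
width: 0.205
grip_force: 22.1
```

```bash
python3 arc.py
```

```text
crank est -1.586 radius 0.0877 z 0.1039 toolx 56.5 F tang 1.8 rad 3.2 grip 22.081929445266724 0.20545127250429046
```

Request:
step_arm:
  commands:
    - {"fingers": 1,"dx": -0.0003,"dy": -0.0021,"dz": 0,"roll": 1.5}
    - {"fingers": 1,"dx": -0.0005,"dy": -0.0042,"dz": 0,"roll": 3}
    - {"fingers": 1,"dx": -0.0005,"dy": -0.0064,"dz": 0,"roll": 4.5}
    - {"fingers": 1,"dx": -0.0005,"dy": -0.0085,"dz": 0,"roll": 5.7}

```text
time: 18.98
tool_pos: [0.4638, -0.2411, 0.1038]
tcp_rot: [2.835, 1.346, -0.0]
wrist_force: [-0.1, -5.4, 6.6]
width: 0.207
grip_force: 22.1
```

```bash
python3 arc.py
```

```text
crank est -1.686 radius 0.0878 z 0.1038 toolx 50.8 F tang 2.8 rad 4.7 grip 22.123681604862213 0.20721903759775095
```

Request:
step_arm:
  commands:
    - {"fingers": 1,"dx": -0.0003,"dy": -0.0021,"dz": 0,"roll": 1.5}
    - {"fingers": 1,"dx": -0.0005,"dy": -0.0042,"dz": 0,"roll": 3}
    - {"fingers": 1,"dx": -0.0005,"dy": -0.0064,"dz": 0,"roll": 4.5}
    - {"fingers": 1,"dx": -0.0005,"dy": -0.0085,"dz": 0,"roll": 5.7}

```text
time: 19.48
tool_pos: [0.4582, -0.2371, 0.1038]
tcp_rot: [2.895, 1.203, 0.003]
wrist_force: [4.6, -9.3, 1.5]
width: 0.201
grip_force: 22.1
```

```bash
python3 arc.py
```

```text
crank est -1.764 radius 0.0876 z 0.1038 toolx 45.1 F tang 9.3 rad 4.7 grip 22.077155113220215 0.20057358920229038
```

Contact felt (tangential 2.8 → 9.3 N, roughly 20 N on the block). Letting go.

Request:
step_arm:
  commands:
    - {"fingers": 1,"dx": 0,"dy": 0,"dz": 0,"roll": 0}
    - {"fingers": 0.1,"dx": 0,"dy": 0,"dz": 0,"roll": 0}
    - {"fingers": 0.1,"dx": 0,"dy": 0,"dz": 0,"roll": 0}
    - {"fingers": 0.1,"dx": 0,"dy": 0,"dz": 0,"roll": 0}
    - {"fingers": 0.1,"dx": 0,"dy": 0,"dz": -0.03,"roll": 0}
    - {"fingers": 0.1,"dx": 0,"dy": 0,"dz": -0.08,"roll": 0}
    - {"fingers": 0.1,"dx": 0,"dy": 0,"dz": -0.12,"roll": 0}
    - {"fingers": 0.1,"dx": 0,"dy": 0,"dz": -0.12,"roll": 0}

```text
time: 20.48
tool_pos: [0.4587, -0.2356, 0.2265]
tcp_rot: [2.895, 1.204, 0.007]
wrist_force: [0.2, 0.4, 0.7]
width: 0.447
grip_force: 0.0
```

```bash
python3 arc.py; python3 pawl.py; python3 -c "
from h import *
im,d=read_camera('side');cv2.imwrite('pics/s7.png',cv2.resize(im[120:360,240:460],None,fx=2.5,fy=2.5,interpolation=cv2.INTER_CUBIC))"
```

```text
crank est -1.77 radius 0.0861 z 0.2265 toolx 45.2 F tang -0.1 rad -0.5 grip 0.0 0.4467218316604251
152
n 55 tab deg -11.3 pawl 0.547
tail n 51 dir -15.8
```

View pics/s7.png

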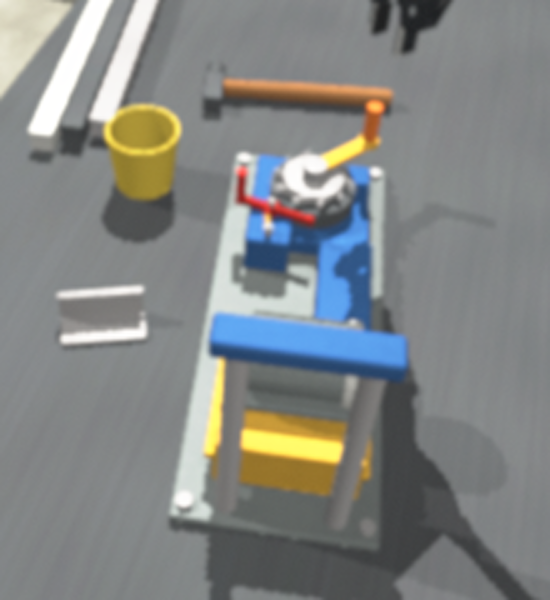

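The platform is down, the pawl is off (tab (242,185)), the crank stays where I left it, the gripper is clear, and the hammer, pot and offcut are untouched. Handing in.

```bash
python3 -c "
from workcell import *
print(finish_job())"
```

```text
the job is handed in; nothing more can be done
None
```

The hoist job is handed in, but no verdict came back. The platform landed at a crank angle of about -1.77 rad, bearing an estimated 20 N on the block, with the pawl fully off after a second push, and the crank released and holding.

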